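# Uncouple the parked crate dolly and hold its tongue up

## Robot

A 7-joint arm with a two-finger parallel gripper is mounted at the origin on the work surface. World frame = base frame: x ahead of the robot, y to its left, z up, the work surface at z = 0. Lengths are in m, angles in degrees, forces in N, time in s.
With the tool pointing down it reaches from about 0.4 to 0.85 m from the base axis. Payload 4.4 kg.
Tool frame: the origin (TCP) lies on the mounting face of the last link; the fingertips stand 199 mm ahead of it and the grasp point (between the pads) lies 180 mm ahead of it (ctrl.grasp_offset is the distance from the TCP to the grasp point, in m); x points along the fingers, y is the direction in which the jaws open and shut, and the axes are right-handed (so a half turn about x gives the same grasp; the last joint's range is limited). The gripper opens to 94 mm and grips with 3 to 60 N. Pads are 16 mm wide; open, the fingers measure 119 mm over their backs; the gripper's body (75 mm by 177 mm) begins 78 mm behind the grasp point.
Start: joints at [68.308, 36.005, 2.206, 86.941, -1.547, 57.084, -1.146], TCP at [0.2, -0.618, 0.405] pointing down, gripper open.
Joint ranges: [-175.42, 175.42], [-21.48, 121.26], [-71.46, 75.88], [10.55, 141.38], [-63.04, 243.04], [13.31, 113.54], [-168.57, 168.57]. Speed limits (degrees/s): [147.25, 147.25, 180, 180, 180, 180, 180].

## Interface

Orientations are given as [roll, pitch, yaw] about the fixed x, y, z axes, in that order (R = Rz(yaw) Ry(pitch) Rx(roll)).
In Python, from rig import ctrl, imaging gives the robot as it stands.
- The arm moves only by the tool arm_command, never from a script. Its argument "plan" is a list of rows, each an object of numbers: "dx", "dy", "dz": the shift along the tool's x, y, z normalised to -1 to 1, where 1 is 0.02 m; "ax", "ay", "az": the turn, a rotation vector about the tool's x, y, z normalised to -1 to 1, where 1 is 4 degrees. In form: [{"dx": .., "dy": .., "dz": .., "ax": .., "ay": .., "az": ..}, ...]. A call has 1 to 5 rows; each row shifts and turns the pose as measured when the row begins, along the tool's axes as they then stand; what a row does not reach is not made up. A row lasts 1/12 s, in which the tool goes at most 41.7 mm and 7.16 degrees, less where a joint would pass 70% of its speed; a pose out of reach is approached as far as the arm can. A call with a number of a shift or a turn outside -1 to 1 is refused whole. A call with a gripper value outside its range is refused whole. "jaw" is the gripper's target within -1 to 1 (fully open at 1, half-way at 0, shut at -1), set as the call begins (left out, the last holds). The fingers move at their own pace and stop on an object; "grip_force" is the grip in N (left out, the last holds). Time passes only in rows, so rows that do not move let the fingers close. It gives the time, the measured TCP pose, the force and the opening at its end, in the units of the state.
- ctrl.get_state(): the state, without advancing time (a new reading comes with each control period).
- imaging.grab_frame(name): name is "scene" or "top"; returns the picture (420x560x3 uint8, red, green, blue); there is no depth.
- imaging.camera_model(name): a dict with "K" (3x3 intrinsics, pixels), "view" (4x4, takes a point from world to camera coordinates). Camera axes: x right, y down, z forward; pixel columns grow to the right and rows downward; lengths in m; the calibration is good to about 2 mm. A picture is of the moment at which its call begins. camera_model takes no time and is no camera call.
- ctrl.job_done(): hands the job in, once; it reports no verdict.
The state is a dict: "t": time; "qpos": joint angles; "qvel": joint speeds; "effort": joint torques, N m; "position": TCP position; "tcp_rot": TCP orientation; "contact_force": force on the tool from outside, world axes, zero at the start; "ft_torque": the same for the moment, N m; "width": opening from 0.0 (shut) to 1.0 (fully open).
Only numpy, scipy, OpenCV 4.12 (cv2) and the standard library are available. Lean on these libraries where they do the work, as an engineer would, in place of code of your own. Each camera call takes 0.05 s, during which the arm holds its last target.

## Task

A tin has been left standing on the tongue of the parked crate dolly: stand it upright on the free part of the narrow rail on the dolly's end frame, and let go of it. Then pull the coupler's spring latch sideways, away from the coupler head, lift the tongue off the ball, and finish while still holding it up in the gripper, with the coupler at least 10 cm above where it sat. Do not drop the tin, and leave the other tin, the carton and the bottle where they stand.

Things in the scene. Friction and masses are not known exactly. Their poses are not given: they have to be found in the camera images.
- rig: Fixed: parked dolly and bench ball mount, one rigid frame. Origin on the bench right under the ball; +z up, +y horizontal along the tongue from ball to dolly, +x the side to which the latch pulls out. 'Rig' positions below are mm in this frame. Dark or bare steel throughout. Dolly end frame at y 290-332; behind it (y over 400) a low crate of cartons, tops under z 225.
- ball_top (a point): Top of the 50 mm steel ball, rig (0,0,120); ball centre z 95, on a neck over a bolted foot 120 x 110.
- rail_free (a point): Point on the rail's top face, on its centre line, rig (50,309,220), in its free part. The narrow rail is a flat dark steel bar along x on two uprights: x -165 to 165, y 286 to 332 (46 wide, narrower than a tin), top z 220, above the tongue's hinge. The tin may stand anywhere on the free part: tin centre at rig x from -40 to 150.
- tin: The tin to move: paper-labelled steel tin, 54 diameter, 80 tall, 0.15 to 0.3 kg, origin at the centre of its underside, z up. It starts upright on the flat top of the tongue (rig z 130, y 115 to 175).
- tongue (a joint): Tongue angle, rad: 0 = down and level, coupler head seated over the ball; grows to 0.9 as the ball end swings up about the hinge line, which is parallel to rig x through y 280, z 110. The coupler is 280 mm from it: 10 cm of lift is 0.365 rad. It falls back when let go. About 0.75 kg, some 5 N to lift at the coupler. Bar 60 wide, 30 high, top at z 130 when down.
- coupler (a point): Centre of the coupler head's top face, right above the ball when down: rig (0,0,130). Head 80 wide (x) by 95 long (y), side walls down to z 72. Moves with the tongue.
- latch (a joint): Latch pull-out, m: 0 = shut (its plate hooks under the ball; the tongue then lifts 3 mm at most); grows along rig +x to 0.020 (stop). The plate clears the ball from about 0.010: pull to 0.015 or more, keep it pulled while lifting. Spring return 5 N at 0, 13 N at 0.020. It rides on the tongue, so the tongue can be lifted by the latch grip. It may spring back once the coupler is above the ball.
- latch_grip (a point): Grip point of the latch: an upright dark steel block on the end of its rod, 18 thick (x), 28 wide (y), 72 tall; the point is on its centre line, 27 below its top. Tongue down, latch shut: rig (112,0,108), block z 63 to 135, inner face 63 from the head's side (a 22 thick guide tube at z 76 juts 26 into that gap). Turns with the tongue; its axes are the rig's when down.
- tin_mate: Bystander: an identical tin standing on the rail near its -x end (rig x about -110). Origin at the centre of its underside.
- carton: Bystander: drink carton 65 x 65 x 150 tall on the bench, origin at the centre of its underside.
- oil: Bystander: amber glass bottle, 60 diameter, 200 tall, on the bench, origin at the centre of its underside.

How it is judged (in metres and radians):
On the way, in this order (a step that is already met when the one before it is completed fails the run):
1. the tin stands upright, released, on the free part of the rail (x of tin in the frame of rig between -0.06 and 0.165 m and y of tin in the frame of rig between 0.291 and 0.327 m and z of tin in the frame of rig between 0.216 and 0.225 m and angle between tin's own z axis and vertical below 0.1 rad and linear speed of tin below 0.03 m/s and contact force between the fingers and tin below 0.1 N), for 0.3 s.
2. the latch is pulled out by the gripper with the tongue still down (value of joint latch above 0.01 m and value of joint tongue below 0.05 rad and contact force between the fingers and latch above 1 N), for 0.1 s.
3. the coupler is lifted clear of the ball (value of joint tongue above 0.25 rad), for 0.1 s.
At the end, for the whole second after the job is handed in: The tongue is held still by the fingers at 0.33 rad or more (coupler about 9 cm or more above its seat); the tin stands upright and untouched on the rail, its centre within 18 mm of the rail's centre line and between rig x -60 and 165 mm (all of step 1 and value of joint tongue above 0.33 rad and velocity of joint tongue between -0.1 and 0.1 rad/s and contact force between the fingers and tongue above 1 N and contact force between tongue and tin below 0.1 N); the arm keeps its last pose, push and grip.
It fails at once if the tin is dropped from the dolly or tipped over (z of tin in the frame of rig below 0.105 m or angle between tin's own z axis and vertical above 0.8 rad).
It fails at once if a bystander is moved by more than 30 mm or tipped (distance of any of tin_mate, carton, oil from where it was at the start of the episode above 0.03 m or angle between any of tin_mate, carton, oil's own z axis and vertical above 0.3 rad).
It also fails if it takes over 45 s, if anything falls off the work surface, if the arm or the gripper's body presses on something with over 40 N, if the wrist force passes 120 N, or if a joint passes its speed limit or range.

## Working session

There is one attempt and no reset: what is moved stays moved. The work goes in short steps, Python scripts to look and compute and a tool call to move; the robot and the scene stay as the last step left them, time stands still between calls to the robot, and variables do not carry over. Pictures are saved under pics/ and viewed, and the job is handed in when it is done.

Besides the shell and the picture viewer there is one more tool, called as a command line: name --argument value ..., lists and objects as JSON in quotes. arm_command: Moves the arm, as the interface text tells. Its arguments: {"type":"object","properties":{"plan":{"type":"array"},"jaw":{"type":"number"},"grip_force":{"type":"number"}},"required":["plan"]}

```bash
ls; mkdir -p pics; python3 - <<'E'
from rig import ctrl, imaging
import cv2
s=ctrl.get_state();print(s)
for n in("scene","top"):
    cv2.imwrite(f"pics/{n}0.png",imaging.grab_frame(n)[:,:,::-1])
    m=imaging.camera_model(n);print(n,m["K"],m["view"])
E
```

```text
pics
{'t': 0.0, 'qpos': array([68.30831952, 36.06065071,  2.20439888, 86.99408707, -1.54662569,
       57.08437995, -1.14617256]), 'qvel': array([-0.00389519, -0.11267639, -0.09456259,  0.04200951,  0.01556131,
       -0.0452934 , -0.05693144]), 'effort': array([ 6.29209921e-05, -5.49729073e+01,  1.14315279e+00, -1.86631179e+01,
       -5.23466023e-02,  2.35066755e-02,  1.58693383e-04]), 'position': array([ 0.19994509, -0.61818706,  0.40374542]), 'tcp_rot': array([-88.48917762,  89.89061259, 109.43093848]), 'contact_force': array([ 0.65965203, -0.29494374, -0.58926123]), 'ft_torque': array([0.0536082 , 0.00344556, 0.00136395]), 'width': 1.0018191135236802}
scene [[539.88356129   0.         274.05910346]
 [  0.         539.88356129 207.17777972]
 [  0.           0.           1.        ]] [[ 0.46914141  0.88310023  0.00634966 -0.19691005]
 [ 0.51558592 -0.26805017 -0.81383061 -0.18580023]
 [-0.71699197  0.38507544 -0.58106748  1.87175291]
 [ 0.          0.          0.          1.        ]]
top [[421.09827876   0.         288.3645361 ]
 [  0.         421.09827876 212.36348204]
 [  0.           0.           1.        ]] [[ 0.00629896 -0.99997931 -0.00130343 -0.07779176]
 [-0.98793255 -0.00602134 -0.15476765  0.53394996]
 [ 0.1547566   0.00226258 -0.98795004  1.01145215]
 [ 0.          0.          0.          1.        ]]
```

View pics/scene0.png

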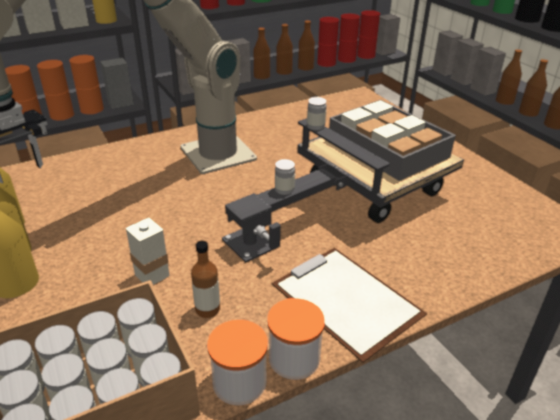

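View pics/top0.png

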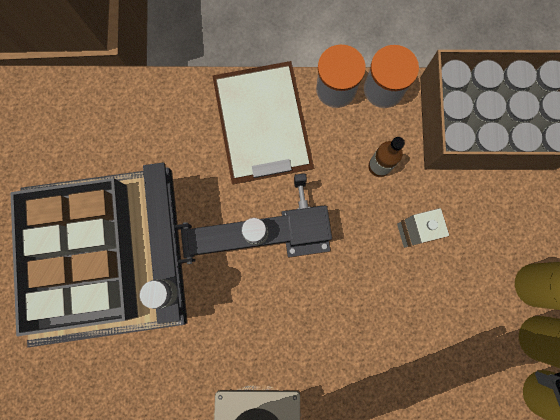

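The top view shows the tongue running left (world +y) from the head near (308,225). The latch block is at about (300,180), the tin at (254,230), the rail along columns 145–180, and the mate tin at (153,293). Next I'll zoom in for precise points.

```bash
python3 - <<'E'
import cv2
i=cv2.imread("pics/top0.png")
c=i[150:340,130:350]
c=cv2.convertScaleAbs(c,alpha=1.8,beta=20)
cv2.imwrite("pics/topz.png",cv2.resize(c,None,fx=3.6,fy=3.15,interpolation=cv2.INTER_CUBIC))
i=cv2.imread("pics/scene0.png")
c=cv2.convertScaleAbs(i[90:270,210:410],alpha=1.8,beta=20)
cv2.imwrite("pics/scenez.png",cv2.resize(c,None,fx=3.3,fy=3.3,interpolation=cv2.INTER_CUBIC))
E
```

```text
(no output)
```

View pics/topz.png

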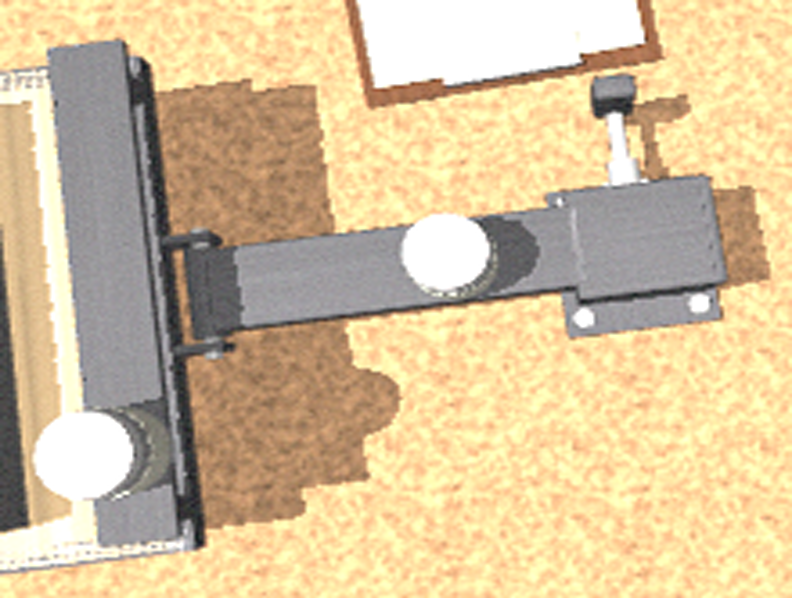

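View pics/scenez.png

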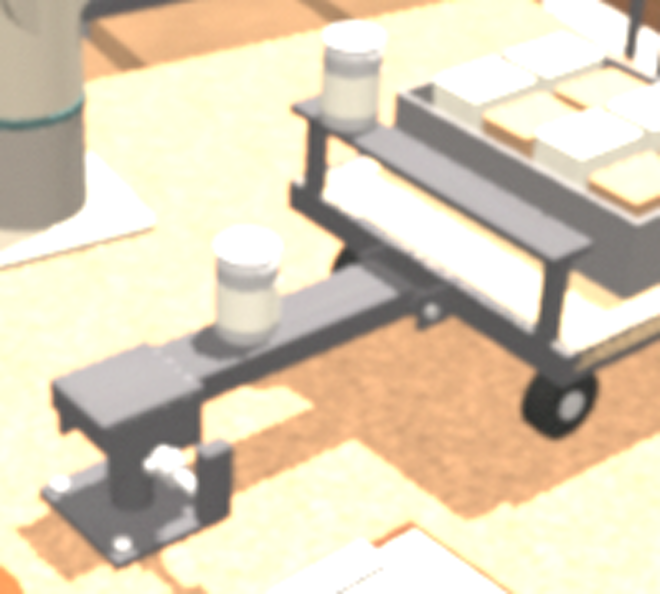

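```bash
cat > h.py <<'E'
import numpy as np, json
from rig import ctrl, imaging
def ray(cam,uv,z):
    m=imaging.camera_model(cam);R=m["view"][:3,:3];t=m["view"][:3,3]
    c=-R.T@t;d=R.T@np.linalg.inv(m["K"])@np.array([uv[0],uv[1],1.])
    return c+d*(z-c[2])/d[2]
def proj(cam,p):
    m=imaging.camera_model(cam);q=m["K"]@(m["view"][:3,:3]@p+m["view"][:3,3]);return q[:2]/q[2]
def load(): return json.load(open("rigpose.json"))
def r2w(p):
    x,y,a=load();a=np.radians(a);c,s=np.cos(a),np.sin(a)
    return np.array([x+c*p[0]-s*p[1],y+s*p[0]+c*p[1],p[2]])
def w2r(p):
    x,y,a=load();a=np.radians(a);c,s=np.cos(a),np.sin(a);d=np.array([p[0]-x,p[1]-y])
    return np.array([c*d[0]+s*d[1],-s*d[0]+c*d[1],p[2]])
E
python3 - <<'E'
from h import *
import cv2
S=[((711,177),(40,-47.5,130)),((724,281),(-40,-47.5,130)),((565,194),(40,47.5,130)),((578,298),(-40,47.5,130)),
((50,47),(165,332,220)),((124,40),(165,286,220)),((100,545),(-165,332,220)),((178,540),(-165,286,220))]
A=np.array([[b[0],b[1]] for a,b in S])/1e3
W=np.array([ray("top",(129.6+a[0]/3.6,149.7+a[1]/3.15),b[2]/1e3)[:2] for a,b in S])
ca,cw=A.mean(0),W.mean(0);U,_,V=np.linalg.svd((A-ca).T@(W-cw));R=V.T@U.T
th=np.arctan2(R[1,0],R[0,0]);t=cw-R@ca
print(t,np.degrees(th),"res mm",np.round(1e3*(W-(A@R.T+t)),1).tolist())
json.dump([t[0],t[1],float(np.degrees(th))],open("rigpose.json","w"))
for cam,uv,z in[("top",(129.6+446/3.6,149.7+252/3.15),.21),("top",(129.6+83/3.6,149.7+455/3.15),.30)]:
    w=ray(cam,uv,z);print("tin",w,w2r(w))
for p in [(112,0,135),(0,0,130),(50,309,220)]:
    w=r2w(np.array(p)/1e3);print(p,w,proj("top",w),proj("scene",w))
for cam,uv,z in[("top",(397,143),.2),("scene",(203,246),.2),("top",(433,226),.15)]:
    w=ray(cam,uv,z);print(w,w2r(w))
E
```

```text
[ 0.49130963 -0.12021917] 8.229067291364245 res mm [[-1.6, -1.9], [1.8, 2.0], [-1.1, -3.0], [2.6, -0.3], [-0.5, -0.6], [-2.0, 1.8], [2.0, -0.3], [-1.2, 2.2]]
tin [ 0.47104727 -0.00247506  0.21      ] [-0.0032009   0.11943196  0.21      ]
tin [0.34139796 0.17157068 0.3       ] [-0.10660395  0.31024252  0.3       ]
(112, 0, 135) [ 0.60215645 -0.1041885   0.135     ] [301.37938958 177.14748253] [271.78541168 224.63278242]
(0, 0, 130) [ 0.49130963 -0.12021917  0.13      ] [308.28245215 225.17644629] [246.34115575 204.83650649]
(50, 309, 220) [0.49656732 0.19275584 0.22      ] [158.9970467  216.30942305] [350.74119361 147.91757067]
[ 0.66373744 -0.3101574   0.2       ] [ 0.14346639 -0.21266235  0.2       ]
[ 0.6759403  -0.30922141  0.2       ] [ 0.15567758 -0.2134826   0.2       ]
[ 0.48864765 -0.39708828  0.15      ] [-0.04226314 -0.27363738  0.15      ]
```

```bash
cat >> h.py <<'E'
from scipy.spatial.transform import Rotation as Ro
def pose():
    s=ctrl.get_state();return s,np.array(s["position"]),Ro.from_euler("xyz",s["tcp_rot"],degrees=True)
def tgtR(tilt=0.,flip=1):
    # tool x down; tool y along flip*rig x ; tilt: tongue angle rad
    a=load()[2];L=Ro.from_euler("z",a,degrees=True)*Ro.from_rotvec([-tilt,0,0])
    y=np.array([flip,0,0.]);x=np.array([0,0,-1.])
    return L*Ro.from_matrix(np.stack([x,y,np.cross(x,y)],1))
def go(prig,tilt=0.,flip=1):
    "print tool-frame shift for the grasp point to go to rig point (m); rotation about grasp point accounted"
    s,p,R=pose();T=tgtR(tilt,flip);off=ctrl.grasp_offset
    tcp=r2w(np.array(prig))-T.apply([off,0,0])
    d=R.inv().apply(tcp-p);rv=np.degrees((R.inv()*T).as_rotvec())
    print("t %.2f w %.3f F %s"%(s["t"],s["width"],np.round(s["contact_force"],1)),"grasp rig mm",np.round(1e3*w2r(p+R.apply([off,0,0])),1))
    print("shift mm",np.round(d*1e3,1),"units",np.round(d/.02,2),"turn deg",np.round(rv,2),"units",np.round(rv/4,2))
E
python3 - <<'E'
from h import *
s,p,R=pose();print(np.round(R.as_matrix(),3),ctrl.grasp_offset)
for f in(1,-1): go((0,.119,.30),0,f)
# tin check in scene and mate
for p in [(-3,119,210),(-3,119,130),(-106,310,300)]: print(p,proj("scene",r2w(np.array(p)/1e3)),proj("top",r2w(np.array(p)/1e3)))
for cam,uv,z in[("scene",(210+248/3.3,90+246/3.3),.21),("scene",(210+354/3.3,90+40/3.3),.30)]:
    print(w2r(ray(cam,uv,z)))
E
```

```text
[[-0.     0.308 -0.951]
 [ 0.002 -0.951 -0.308]
 [-1.    -0.002 -0.   ]] 0.1804
t 0.10 w 0.999 F [ 0.3 -0.5 -0.3] grasp rig mm [-359.7 -450.9  223.5]
shift mm [ -75.7 -501.6 -450.5] units [ -3.78 -25.08 -22.52] turn deg [-8.031e+01 -7.000e-02  8.000e-02] units [-2.008e+01 -2.000e-02  2.000e-02]
t 0.10 w 0.999 F [ 0.3 -0.5 -0.3] grasp rig mm [-359.7 -450.9  223.5]
shift mm [ -75.7 -501.6 -450.5] units [ -3.78 -25.08 -22.52] turn deg [9.969e+01 8.000e-02 7.000e-02] units [2.492e+01 2.000e-02 2.000e-02]
(-3, 119, 210) [282.85966077 163.95695656] [253.68272956 229.57671626]
(-3, 119, 130) [282.39071269 189.45754637] [256.5960836  233.60760221]
(-106, 310, 300) [315.60592968 100.65545737] [152.75912741 293.792157  ]
[0.00285928 0.1220726  0.21      ]
[-0.09578122  0.30754671  0.3       ]
```

arm_command --plan '[{"dx": -1,"dy": -0.8,"dz": -1,"ax": -0.7},{"dx": -1,"dy": -0.8,"dz": -1,"ax": -0.7},{"dx": -1,"dy": -0.7,"dz": -1,"ax": -0.7},{"dx": -0.8,"dy": -0.6,"dz": -1,"ax": -0.7},{"dx": 0,"dy": -0.6,"dz": -1,"ax": -0.7}]' --jaw 1 --grip_force 30

```text
invalid input
```

```bash
python3 -c "
from h import *
go((0,.119,.30))"
```

```text
t 0.10 w 0.999 F [ 0.3 -0.5 -0.3] grasp rig mm [-359.7 -450.9  223.5]
shift mm [ -75.7 -501.6 -450.5] units [ -3.78 -25.08 -22.52] turn deg [-8.031e+01 -7.000e-02  8.000e-02] units [-2.008e+01 -2.000e-02  2.000e-02]
```

arm_command --plan '[{"dx": -1,"dy": -0.8,"dz": -1,"ax": -0.7,"ay": 0,"az": 0},{"dx": -1,"dy": -0.8,"dz": -1,"ax": -0.7,"ay": 0,"az": 0},{"dx": -1,"dy": -0.7,"dz": -1,"ax": -0.7,"ay": 0,"az": 0},{"dx": -0.8,"dy": -0.6,"dz": -1,"ax": -0.7,"ay": 0,"az": 0},{"dx": 0,"dy": -0.6,"dz": -1,"ax": -0.7,"ay": 0,"az": 0}]' --jaw 1 --grip_force 30

```text
t: 0.52
position: [0.2615, -0.5141, 0.4775]
tcp_rot: [-74.8, 89.4, 137.1]
contact_force: [0.3, 0.1, -0.0]
width: 0.996
```

```bash
python3 -c "
from h import *
go((0,.119,.30))"
```

```text
t 0.52 w 0.996 F [ 0.3  0.1 -0. ] grasp rig mm [-285.1 -355.4  297.1]
shift mm [  -0.8 -322.  -451. ] units [ -0.04 -16.1  -22.55] turn deg [-66.33  -0.2    0.63] units [-16.58  -0.05   0.16]
```

arm_command --plan '[{"dx": 0,"dy": -0.6,"dz": -1,"ax": -0.9,"ay": 0,"az": 0},{"dx": 0,"dy": -0.6,"dz": -1,"ax": -0.9,"ay": 0,"az": 0},{"dx": 0,"dy": -0.5,"dz": -1,"ax": -0.9,"ay": 0,"az": 0},{"dx": 0,"dy": -0.4,"dz": -1,"ax": -0.9,"ay": 0,"az": 0},{"dx": 0,"dy": -0.3,"dz": -1,"ax": -0.9,"ay": 0,"az": 0}]'

```text
t: 0.93
position: [0.3112, -0.4071, 0.4782]
tcp_rot: [-93.2, 89.4, 137.7]
contact_force: [0.3, 0.6, -0.2]
width: 1.005
```

arm_command --plan '[{"dx": 0,"dy": -0.3,"dz": -1,"ax": -0.9,"ay": 0,"az": 0},{"dx": 0,"dy": -0.2,"dz": -1,"ax": -0.9,"ay": 0,"az": 0},{"dx": 0,"dy": -0.2,"dz": -1,"ax": -0.9,"ay": 0,"az": 0},{"dx": 0,"dy": -0.1,"dz": -1,"ax": -0.9,"ay": 0,"az": 0},{"dx": 0,"dy": -0.1,"dz": -1,"ax": -0.9,"ay": 0,"az": 0}]'

```text
t: 1.35
position: [0.3503, -0.3051, 0.4778]
tcp_rot: [-112.5, 89.3, 137.7]
contact_force: [0.5, -0.4, -0.3]
width: 1.001
```

```bash
python3 -c "
from h import *
go((0,.119,.30))"
```

```text
t 1.35 w 1.001 F [ 0.5 -0.4 -0.3] grasp rig mm [-167.4 -161.1  297.4]
shift mm [  -1.2   13.9 -326.8] units [ -0.06   0.7  -16.34] turn deg [-28.06  -0.42   0.57] units [-7.01 -0.11  0.14]
```

arm_command --plan '[{"dx": 0,"dy": 0.1,"dz": -1,"ax": -0.7,"ay": 0,"az": 0},{"dx": 0,"dy": 0.2,"dz": -1,"ax": -0.7,"ay": 0,"az": 0},{"dx": 0,"dy": 0.2,"dz": -1,"ax": -0.7,"ay": 0,"az": 0},{"dx": 0,"dy": 0.3,"dz": -1,"ax": -0.7,"ay": 0,"az": 0},{"dx": 0,"dy": 0.3,"dz": -1,"ax": -0.7,"ay": 0,"az": 0}]'

```text
t: 1.77
position: [0.3969, -0.2034, 0.4782]
tcp_rot: [-124.3, 89.3, 141.4]
contact_force: [-0.6, 0.2, 0.1]
width: 1.001
```

arm_command --plan '[{"dx": 0,"dy": 0.5,"dz": -1,"ax": -0.7,"ay": 0,"az": 0},{"dx": 0,"dy": 0.6,"dz": -1,"ax": -0.7,"ay": 0,"az": 0},{"dx": 0,"dy": 0.6,"dz": -1,"ax": -0.7,"ay": 0,"az": 0},{"dx": 0,"dy": 0.6,"dz": -1,"ax": -0.7,"ay": 0,"az": 0},{"dx": 0,"dy": 0.6,"dz": -1,"ax": -0.7,"ay": 0,"az": 0}]'

```text
t: 2.18
position: [0.4526, -0.092, 0.4787]
tcp_rot: [-134.9, 89.3, 146.3]
contact_force: [0.5, -0.6, -0.4]
width: 1.001
```

```bash
python3 -c "
from h import *
go((0,.119,.30))"
```

```text
t 2.18 w 1.001 F [ 0.5 -0.6 -0.4] grasp rig mm [-35.9  34.9 298.3]
shift mm [ -1.4  38.7 -83.6] units [-0.07  1.94 -4.18] turn deg [ 3.01 -0.47  0.5 ] units [ 0.75 -0.12  0.12]
```

arm_command --plan '[{"dx": 0,"dy": 0.5,"dz": -1,"ax": 0.25,"ay": -0.05,"az": 0.05},{"dx": 0,"dy": 0.5,"dz": -1,"ax": 0.25,"ay": -0.05,"az": 0.05},{"dx": 0,"dy": 0.4,"dz": -1,"ax": 0.25,"ay": 0,"az": 0},{"dx": 0,"dy": 0.4,"dz": -1,"ax": 0,"ay": 0,"az": 0},{"dx": 0,"dy": 0.2,"dz": -0.2,"ax": 0,"ay": 0,"az": 0}]'

```text
t: 2.6
position: [0.4775, 0.0104, 0.479]
tcp_rot: [175.1, 89.8, 94.5]
contact_force: [0.1, 0.2, -0.0]
width: 1.001
```

```bash
python3 -c "
from h import *
import cv2
go((-.0005,.1205,.176))
for n in('top','scene'): cv2.imwrite(f'pics/{n}1.png',imaging.grab_frame(n)[:,:,::-1])
"
```

```text
t 2.60 w 1.001 F [ 0.1  0.2 -0. ] grasp rig mm [  5.1 131.8 298.6]
shift mm [122.6  -5.8  11. ] units [ 6.13 -0.29  0.55] turn deg [ 1.16 -0.18 -0.01] units [ 0.29 -0.05 -0.  ]
```

View pics/scene1.png

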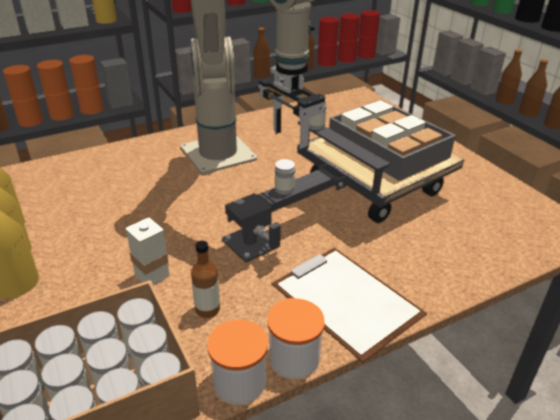

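View pics/top1.png

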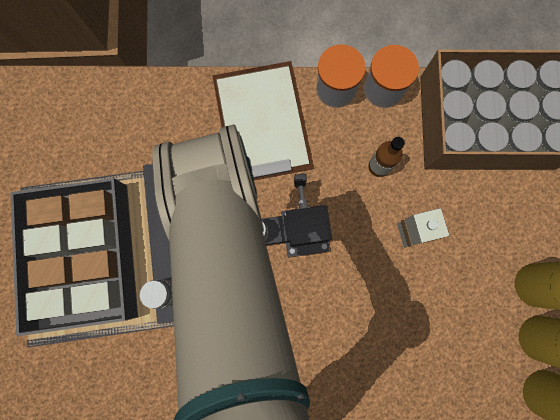

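arm_command --plan '[{"dx": 0,"dy": -0.3,"dz": 0.5,"ax": 0.3,"ay": -0.05,"az": 0},{"dx": 0.8,"dy": 0,"dz": 0.05,"ax": 0,"ay": 0,"az": 0},{"dx": 1,"dy": 0,"dz": 0,"ax": 0,"ay": 0,"az": 0},{"dx": 0.5,"dy": 0,"dz": 0,"ax": 0,"ay": 0,"az": 0},{"dx": 0,"dy": 0,"dz": 0,"ax": 0,"ay": 0,"az": 0}]'

```text
t: 3.12
position: [0.4711, -0.0147, 0.4315]
tcp_rot: [-10.6, 89.4, -93.3]
contact_force: [0.1, -0.2, 0.1]
width: 1.003
```

```bash
python3 -c "
from h import *
import cv2
go((-.0005,.1205,.176))
i=imaging.grab_frame('scene')[:,:,::-1]
cv2.imwrite('pics/s2.png',cv2.resize(i[60:240,210:390],None,fx=3.3,fy=3.3,interpolation=2))
print(proj('scene',r2w((-.0005,.1205,.21))))
"
```

```text
t 3.12 w 1.003 F [ 0.1 -0.2  0.1] grasp rig mm [ -5.3 105.6 251.1]
shift mm [ 75.    4.4 -13.9] units [ 3.75  0.22 -0.7 ] turn deg [-0.9   0.54  0.11] units [-0.23  0.14  0.03]
[283.89436673 164.18605727]
```

View pics/s2.png

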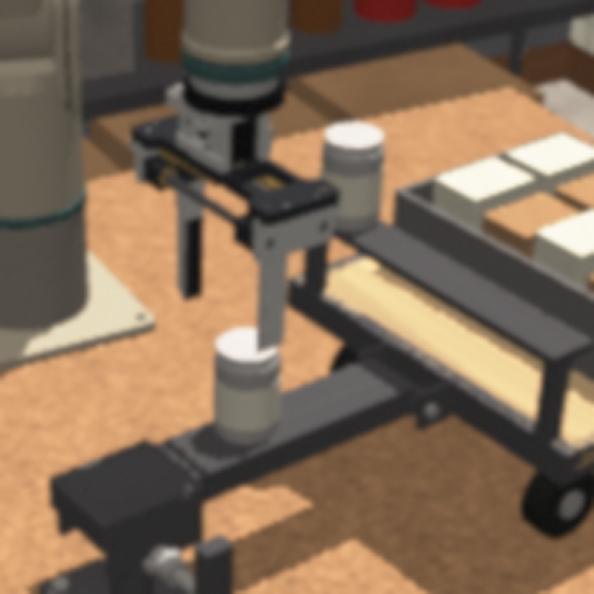

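arm_command --plan '[{"dx": 0,"dy": 0.2,"dz": -0.6,"ax": -0.2,"ay": 0.1,"az": 0},{"dx": 0,"dy": 0,"dz": 0,"ax": 0,"ay": 0,"az": 0},{"dx": 0,"dy": 0,"dz": 0,"ax": 0,"ay": 0,"az": 0}]'

```text
t: 3.42
position: [0.4738, -0.0044, 0.4335]
tcp_rot: [-0.2, 89.8, -82.3]
contact_force: [-0.8, -0.1, -0.4]
width: 1.002
```

```bash
python3 -c "
from h import *
go((-.0005,.1205,.176))
"
```

```text
t 3.42 w 1.002 F [-0.8 -0.1 -0.4] grasp rig mm [ -0.8 116.4 253.1]
shift mm [77.1  0.3 -3.7] units [ 3.86  0.01 -0.18] turn deg [-0.37  0.22  0.  ] units [-0.09  0.06  0.  ]
```

arm_command --plan '[{"dx": 0.8,"dy": 0,"dz": -0.15,"ax": -0.08,"ay": 0.05,"az": 0},{"dx": 0.9,"dy": 0,"dz": 0,"ax": 0,"ay": 0,"az": 0},{"dx": 0.8,"dy": 0,"dz": 0,"ax": 0,"ay": 0,"az": 0},{"dx": 0.5,"dy": 0,"dz": 0,"ax": 0,"ay": 0,"az": 0},{"dx": 0,"dy": 0,"dz": 0,"ax": 0,"ay": 0,"az": 0}]'

```text
t: 3.83
position: [0.4756, -0.0009, 0.3757]
tcp_rot: [78.2, 89.4, -3.6]
contact_force: [-1.0, -0.5, 0.4]
width: 1.004
```

```bash
python3 -c "
from h import *
go((-.0005,.1205,.176))
"
```

```text
t 3.83 w 1.004 F [-1.  -0.5  0.4] grasp rig mm [  3.5 120.  195.4]
shift mm [19.3 -2.2 -0.2] units [ 0.97 -0.11 -0.01] turn deg [ 0.01  0.13 -0.61] units [ 0.    0.03 -0.15]
```

arm_command --plan '[{"dx": 0.5,"dy": -0.1,"dz": 0,"ax": 0,"ay": 0,"az": -0.15},{"dx": 0.4,"dy": 0,"dz": 0,"ax": 0,"ay": 0,"az": 0},{"dx": 0.1,"dy": 0,"dz": 0,"ax": 0,"ay": 0,"az": 0},{"dx": 0,"dy": 0,"dz": 0,"ax": 0,"ay": 0,"az": 0}]'

```text
t: 4.17
position: [0.4745, -0.001, 0.3559]
tcp_rot: [41.6, 89.8, -40.2]
contact_force: [0.7, -0.6, 0.5]
width: 1.0
```

```bash
python3 -c "
from h import *
import cv2
go((-.0005,.1205,.176))
i=imaging.grab_frame('scene')[:,:,::-1]
cv2.imwrite('pics/s3.png',cv2.resize(i[60:240,210:390],None,fx=3.3,fy=3.3,interpolation=2))
"
```

```text
t 4.17 w 1.000 F [ 0.7 -0.6  0.5] grasp rig mm [  0.9 119.9 175.5]
shift mm [-0.5 -1.  -0.1] units [-0.03 -0.05 -0.  ] turn deg [ 0.03  0.17 -0.15] units [ 0.01  0.04 -0.04]
```

View pics/s3.png

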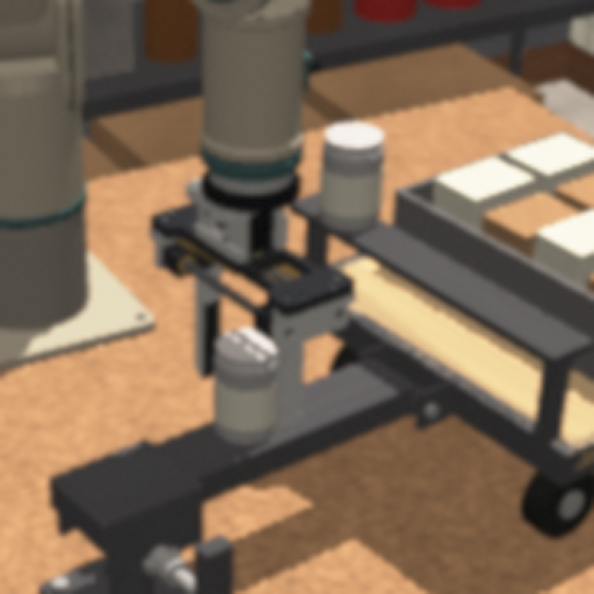

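The fingers straddle the tin: the +x finger is at (290,380) in the crop, the −x finger at (207,340), and the tin top is between them at (247,346). Closing the gripper.

arm_command --plan '[{"dx": 0,"dy": 0,"dz": 0,"ax": 0,"ay": 0,"az": 0},{"dx": 0,"dy": 0,"dz": 0,"ax": 0,"ay": 0,"az": 0},{"dx": 0,"dy": 0,"dz": 0,"ax": 0,"ay": 0,"az": 0},{"dx": 0,"dy": 0,"dz": 0,"ax": 0,"ay": 0,"az": 0},{"dx": 0,"dy": 0,"dz": 0,"ax": 0,"ay": 0,"az": 0}]' --jaw -1 --grip_force 30

```text
t: 4.63
position: [0.4752, -0.0009, 0.3575]
tcp_rot: [60.1, 89.6, -21.6]
contact_force: [0.2, -0.2, 0.2]
width: 0.681
```

arm_command --plan '[{"dx": 0,"dy": 0,"dz": 0,"ax": 0,"ay": 0,"az": 0},{"dx": 0,"dy": 0,"dz": 0,"ax": 0,"ay": 0,"az": 0},{"dx": 0,"dy": 0,"dz": 0,"ax": 0,"ay": 0,"az": 0},{"dx": 0,"dy": 0,"dz": 0,"ax": 0,"ay": 0,"az": 0}]'

```text
t: 4.97
position: [0.4749, -0.001, 0.3576]
tcp_rot: [56.0, 89.6, -25.8]
contact_force: [0.1, 0.8, -0.0]
width: 0.568
```

```bash
python3 -c "
from h import *
go((-.0005,.1205,.30))
"
```

```text
t 4.97 w 0.568 F [ 0.1  0.8 -0. ] grasp rig mm [  1.8 119.7 177.2]
shift mm [-122.8   -0.7    0.3] units [-6.14 -0.03  0.02] turn deg [ 0.02  0.21 -0.3 ] units [ 0.    0.05 -0.08]
```

arm_command --plan '[{"dx": -0.4,"dy": 0,"dz": 0,"ax": 0,"ay": 0,"az": 0},{"dx": -0.8,"dy": 0,"dz": 0,"ax": 0,"ay": 0,"az": 0},{"dx": -1,"dy": 0,"dz": 0,"ax": 0,"ay": 0,"az": 0},{"dx": -1,"dy": 0,"dz": 0,"ax": 0,"ay": 0,"az": 0},{"dx": -1,"dy": 0,"dz": 0,"ax": 0,"ay": 0,"az": 0}]'

```text
t: 5.38
position: [0.4725, -0.001, 0.4416]
tcp_rot: [-82.3, 89.6, -164.0]
contact_force: [0.3, 0.0, -2.6]
width: 0.57
```

```bash
python3 -c "
from h import *
go((.05,.309,.300))
"
```

```text
t 5.38 w 0.570 F [ 0.3  0.  -2.6] grasp rig mm [ -2.8 120.5 261.2]
shift mm [ -39.4   51.6 -188.2] units [-1.97  2.58 -9.41] turn deg [0.1  0.06 0.41] units [0.02 0.01 0.1 ]
```

arm_command --plan '[{"dx": -1,"dy": 0.2,"dz": -0.2,"ax": 0,"ay": 0,"az": 0.1},{"dx": -0.7,"dy": 0.3,"dz": -0.5,"ax": 0,"ay": 0,"az": 0},{"dx": -0.2,"dy": 0.3,"dz": -0.7,"ax": 0,"ay": 0,"az": 0},{"dx": 0,"dy": 0.3,"dz": -0.8,"ax": 0,"ay": 0,"az": 0},{"dx": 0,"dy": 0.3,"dz": -0.8,"ax": 0,"ay": 0,"az": 0}]'

```text
t: 5.8
position: [0.4917, 0.0607, 0.4881]
tcp_rot: [57.2, 89.5, -25.0]
contact_force: [0.1, 0.7, -2.9]
width: 0.57
```

```bash
python3 -c "
from h import *
go((.05,.309,.300))
"
```

```text
t 5.80 w 0.570 F [ 0.1  0.7 -2.9] grasp rig mm [ 27.6 178.2 307.7]
shift mm [   7.3   22.8 -130.1] units [ 0.36  1.14 -6.51] turn deg [-0.38  0.26 -0.41] units [-0.09  0.07 -0.1 ]
```

arm_command --plan '[{"dx": 0.1,"dy": 0.2,"dz": -0.8,"ax": -0.1,"ay": 0,"az": -0.05},{"dx": 0.1,"dy": 0.2,"dz": -0.8,"ax": 0,"ay": 0.05,"az": -0.05},{"dx": 0,"dy": 0.2,"dz": -0.8,"ax": 0,"ay": 0,"az": 0},{"dx": 0,"dy": 0.1,"dz": -0.8,"ax": 0,"ay": 0,"az": 0},{"dx": 0,"dy": 0,"dz": -0.5,"ax": 0,"ay": 0,"az": 0}]'

```text
t: 6.22
position: [0.4946, 0.1406, 0.4862]
tcp_rot: [99.5, 89.9, 17.8]
contact_force: [-0.4, -0.6, -2.8]
width: 0.57
```

```bash
python3 -c "
from h import *
go((.05,.309,.300))
"
```

```text
t 6.22 w 0.570 F [-0.4 -0.6 -2.8] grasp rig mm [ 40.8 257.7 305.8]
shift mm [  5.8   9.5 -51.3] units [ 0.29  0.48 -2.57] turn deg [ 0.1  -0.01 -0.06] units [ 0.03 -0.   -0.02]
```

arm_command --plan '[{"dx": 0,"dy": 0.2,"dz": -0.7,"ax": 0,"ay": 0,"az": 0},{"dx": 0,"dy": 0.1,"dz": -0.7,"ax": 0,"ay": 0,"az": 0},{"dx": 0,"dy": 0.1,"dz": -0.5,"ax": 0,"ay": 0,"az": 0},{"dx": 0,"dy": 0,"dz": -0.2,"ax": 0,"ay": 0,"az": 0},{"dx": 0,"dy": 0,"dz": 0,"ax": 0,"ay": 0,"az": 0}]'

```text
t: 6.63
position: [0.4947, 0.1868, 0.487]
tcp_rot: [-91.1, 90.0, -172.5]
contact_force: [0.2, -0.2, -2.5]
width: 0.57
```

```bash
python3 -c "
from h import *
import cv2
go((.05,.309,.300))
for n in('top','scene'):
  i=imaging.grab_frame(n)[:,:,::-1]
  cv2.imwrite(f'pics/{n}4.png',i)
"
```

```text
t 6.63 w 0.570 F [ 0.2 -0.2 -2.5] grasp rig mm [ 47.2 303.4 306.6]
shift mm [ 6.6  2.7 -5.6] units [ 0.33  0.14 -0.28] turn deg [ 0.31 -0.    0.04] units [ 0.08 -0.    0.01]
```

View pics/scene4.png

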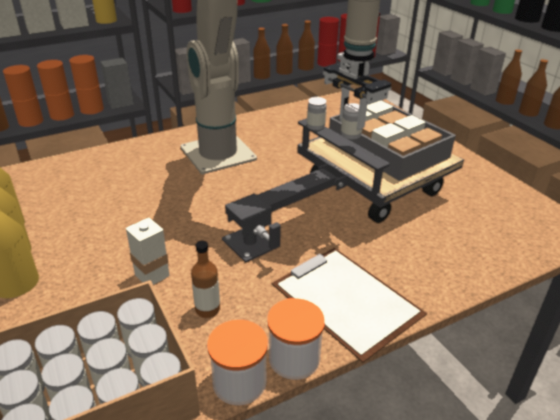

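View pics/top4.png

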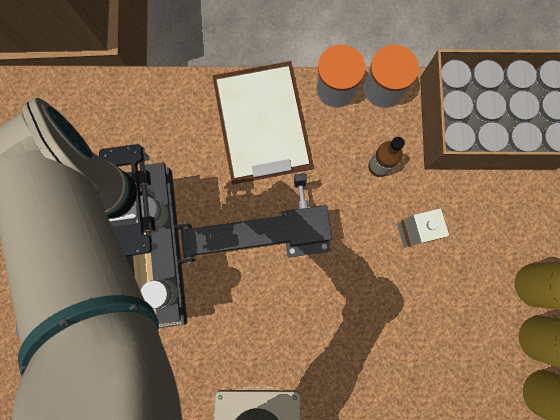

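arm_command --plan '[{"dx": 0.4,"dy": 0.1,"dz": -0.25,"ax": 0.05,"ay": 0,"az": 0},{"dx": 0.6,"dy": 0,"dz": 0,"ax": 0,"ay": 0,"az": 0},{"dx": 0.5,"dy": 0,"dz": 0,"ax": 0,"ay": 0,"az": 0},{"dx": 0.2,"dy": 0,"dz": 0,"ax": 0,"ay": 0,"az": 0},{"dx": 0,"dy": 0,"dz": 0,"ax": 0,"ay": 0,"az": 0}]'

```text
t: 7.15
position: [0.4973, 0.1877, 0.4503]
tcp_rot: [-3.8, 89.8, -86.0]
contact_force: [-1.1, -0.0, -1.4]
width: 0.571
```

```bash
python3 -c "
from h import *
import cv2
go((.05,.309,.2675))
i=imaging.grab_frame('scene')[:,:,::-1]
cv2.imwrite('pics/s5.png',cv2.resize(i[50:210,270:450],None,fx=3.3,fy=3.3,interpolation=2))
for q in((.05,.309,.22),(.05,.309,.30),(-.106,.309,.3)): print(proj('scene',r2w(q)),(proj('scene',r2w(q))-[270,50])*3.3)
"
```

```text
t 7.15 w 0.571 F [-1.1 -0.  -1.4] grasp rig mm [ 50.  303.3 269.9]
shift mm [ 2.4 -0.  -5.1] units [ 0.12 -0.   -0.26] turn deg [-0.4   0.19  0.01] units [-0.1   0.05  0.  ]
[350.74119361 147.91757067] [266.44593892 323.1279832 ]
[353.45296247 121.14163896] [275.39477615 234.76740858]
[315.3321565  100.74212579] [149.59611647 167.44901509]
```

View pics/s5.png

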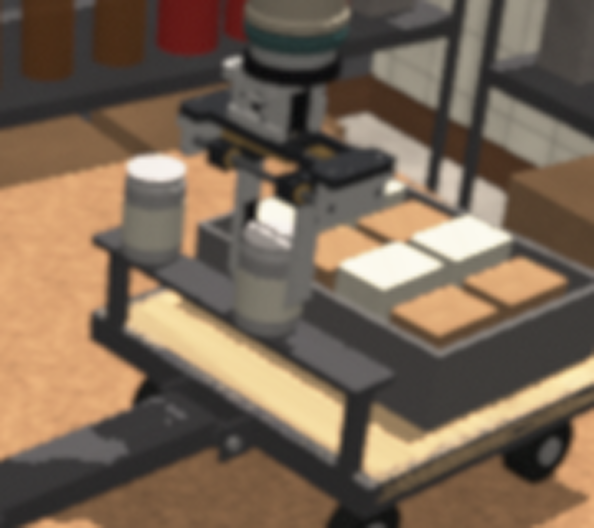

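arm_command --plan '[{"dx": -0.1,"dy": 0,"dz": -0.3,"ax": -0.1,"ay": 0.05,"az": 0},{"dx": 0,"dy": 0,"dz": -0.1,"ax": 0,"ay": 0,"az": 0},{"dx": 0,"dy": 0,"dz": 0,"ax": 0,"ay": 0,"az": 0}]'

```text
t: 7.45
position: [0.4967, 0.1961, 0.4535]
tcp_rot: [129.2, 89.9, 47.4]
contact_force: [-0.2, 0.3, -2.3]
width: 0.572
```

```bash
python3 -c "
from h import *
go((.05,.309,.2675))
"
```

```text
t 7.45 w 0.572 F [-0.2  0.3 -2.3] grasp rig mm [ 50.8 312.4 273.1]
shift mm [ 5.6 -0.6  3.3] units [ 0.28 -0.03  0.16] turn deg [-0.05 -0.05 -0.07] units [-0.01 -0.01 -0.02]
```

arm_command --plan '[{"dx": 0.1,"dy": 0,"dz": 0.12,"ax": 0,"ay": 0,"az": 0},{"dx": 0.15,"dy": 0,"dz": 0,"ax": 0,"ay": 0,"az": 0},{"dx": 0.1,"dy": 0,"dz": 0,"ax": 0,"ay": 0,"az": 0},{"dx": 0.05,"dy": 0,"dz": 0,"ax": 0,"ay": 0,"az": 0}]'

```text
t: 7.78
position: [0.4971, 0.1945, 0.4475]
tcp_rot: [110.4, 89.7, 28.7]
contact_force: [-3.5, -2.1, 13.6]
width: 0.571
```

```bash
python3 -c "
from h import *
go((.05,.309,.2675))
"
```

```text
t 7.78 w 0.571 F [-3.5 -2.1 13.6] grasp rig mm [ 51.7 311.  267.1]
shift mm [-0.4 -0.8  1.6] units [-0.02 -0.04  0.08] turn deg [-0.01 -0.1  -0.28] units [-0.   -0.03 -0.07]
```

arm_command --plan '[{"dx": -0.03,"dy": 0,"dz": 0,"ax": 0,"ay": 0,"az": 0},{"dx": 0,"dy": 0,"dz": 0,"ax": 0,"ay": 0,"az": 0}]'

```text
t: 7.95
position: [0.4971, 0.1945, 0.4486]
tcp_rot: [106.3, 89.7, 24.6]
contact_force: [0.4, -0.3, -1.7]
width: 0.575
```

```bash
python3 -c "
from h import *
import cv2
go((.05,.309,.2675))
i=imaging.grab_frame('scene')[:,:,::-1]
cv2.imwrite('pics/s6.png',cv2.resize(i[50:210,270:450],None,fx=3.3,fy=3.3,interpolation=2))
"
```

```text
t 7.95 w 0.575 F [ 0.4 -0.3 -1.7] grasp rig mm [ 51.8 310.9 268.2]
shift mm [ 0.7 -0.8  1.6] units [ 0.03 -0.04  0.08] turn deg [-0.02 -0.1  -0.33] units [-0.   -0.02 -0.08]
```

View pics/s6.png

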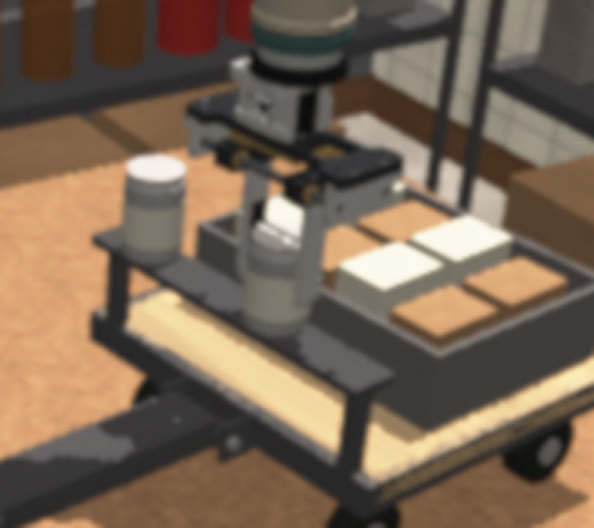

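The tin stands on the rail at crop (277,300), in line with the mate tin. Releasing it.

arm_command --plan '[{"dx": 0.02,"dy": 0,"dz": 0,"ax": 0,"ay": 0,"az": 0},{"dx": 0,"dy": 0,"dz": 0,"ax": 0,"ay": 0,"az": 0},{"dx": 0,"dy": 0,"dz": 0,"ax": 0,"ay": 0,"az": 0},{"dx": 0,"dy": 0,"dz": 0,"ax": 0,"ay": 0,"az": 0},{"dx": 0,"dy": 0,"dz": 0,"ax": 0,"ay": 0,"az": 0}]' --jaw 1

```text
t: 8.42
position: [0.4976, 0.1944, 0.4481]
tcp_rot: [106.7, 89.6, 24.9]
contact_force: [0.1, 0.3, -0.0]
width: 0.888
```

arm_command --plan '[{"dx": 0,"dy": 0,"dz": 0,"ax": 0,"ay": 0,"az": 0},{"dx": 0,"dy": 0,"dz": 0,"ax": 0,"ay": 0,"az": 0},{"dx": 0,"dy": 0,"dz": 0,"ax": 0,"ay": 0,"az": 0}]'

```text
t: 8.67
position: [0.4977, 0.1945, 0.4482]
tcp_rot: [106.8, 89.6, 24.9]
contact_force: [0.1, 0.2, -0.6]
width: 0.996
```

```bash
python3 -c "
from h import *
import cv2
go((.05,.309,.38))
i=imaging.grab_frame('scene')[:,:,::-1]
cv2.imwrite('pics/s7.png',cv2.resize(i[50:210,270:450],None,fx=3.3,fy=3.3,interpolation=2))
"
```

```text
t 8.67 w 0.996 F [ 0.1  0.2 -0.6] grasp rig mm [ 52.6 310.9 267.8]
shift mm [-112.2   -0.5    1.3] units [-5.61 -0.03  0.06] turn deg [-0.05 -0.12 -0.41] units [-0.01 -0.03 -0.1 ]
```

View pics/s7.png

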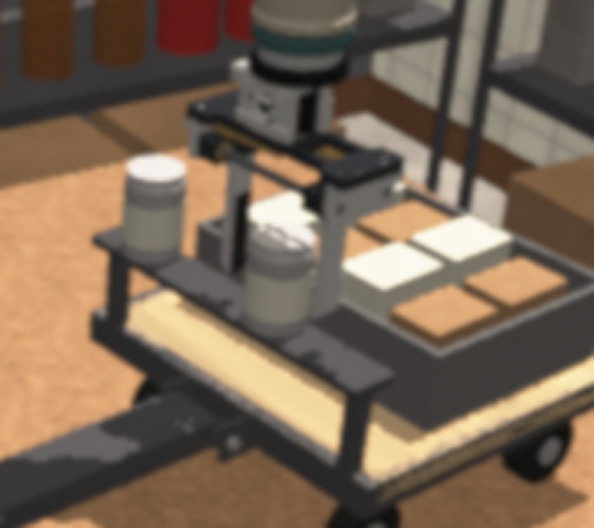

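The tin stands free with the fingers open on both sides. Going straight up.

arm_command --plan '[{"dx": -0.6,"dy": 0,"dz": 0,"ax": 0,"ay": 0,"az": -0.05},{"dx": -0.8,"dy": 0,"dz": 0,"ax": 0,"ay": 0,"az": 0},{"dx": -0.8,"dy": 0,"dz": 0,"ax": 0,"ay": 0,"az": 0},{"dx": -0.8,"dy": 0,"dz": 0,"ax": 0,"ay": 0,"az": 0},{"dx": -0.8,"dy": 0,"dz": 0,"ax": 0,"ay": 0,"az": 0}]'

```text
t: 9.13
position: [0.4966, 0.1935, 0.5232]
tcp_rot: [-92.0, 89.7, -173.8]
contact_force: [-0.2, -0.3, 0.2]
width: 0.998
```

```bash
python3 -c "
from h import *
import cv2
go((.112,0,.22))
for n in('top','scene'):
  i=imaging.grab_frame(n)[:,:,::-1]
  cv2.imwrite(f'pics/{n}8.png',i)
"
```

```text
t 9.13 w 0.998 F [-0.2 -0.3  0.2] grasp rig mm [ 49.1 309.8 342.8]
shift mm [122.4  62.6 309.7] units [ 6.12  3.13 15.49] turn deg [-0.01 -0.01  0.33] units [-0.   -0.    0.08]
```

View pics/scene8.png

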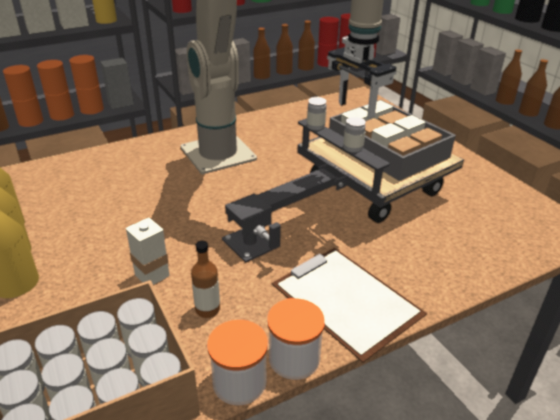

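arm_command --plan '[{"dx": -0.2,"dy": 0.1,"dz": 0.6,"ax": 0,"ay": 0,"az": 0.05},{"dx": 0,"dy": 0.2,"dz": 1,"ax": 0,"ay": 0,"az": 0},{"dx": 0,"dy": 0.2,"dz": 1,"ax": 0,"ay": 0,"az": 0},{"dx": 0,"dy": 0.2,"dz": 1,"ax": 0,"ay": 0,"az": 0},{"dx": 0.2,"dy": 0.2,"dz": 1,"ax": 0,"ay": 0,"az": 0}]' --jaw 0.3

```text
t: 9.65
position: [0.5268, 0.1081, 0.5225]
tcp_rot: [151.3, 89.7, 70.2]
contact_force: [0.6, 0.5, 0.6]
width: 0.681
```

arm_command --plan '[{"dx": 0.5,"dy": 0.2,"dz": 1,"ax": 0,"ay": 0,"az": 0},{"dx": 0.5,"dy": 0.2,"dz": 1,"ax": 0,"ay": 0,"az": 0},{"dx": 0.5,"dy": 0.2,"dz": 1,"ax": 0,"ay": 0,"az": 0},{"dx": 0.5,"dy": 0.2,"dz": 1,"ax": 0,"ay": 0,"az": 0},{"dx": 0.5,"dy": 0.2,"dz": 1,"ax": 0,"ay": 0,"az": 0}]'

```text
t: 10.07
position: [0.5625, 0.0078, 0.4666]
tcp_rot: [174.6, 89.7, 93.6]
contact_force: [0.0, 0.3, 0.1]
width: 0.653
```

```bash
python3 -c "
from h import *
go((.112,0.002,.20))
"
```

```text
t 10.07 w 0.653 F [0.  0.3 0.1] grasp rig mm [ 88.8 117.3 286.2]
shift mm [ 85.7  21.8 115.2] units [4.29 1.09 5.76] turn deg [ 0.72 -0.25 -0.02] units [ 0.18 -0.06 -0.01]
```

arm_command --plan '[{"dx": 0.5,"dy": 0.2,"dz": 1,"ax": 0.1,"ay": -0.05,"az": 0},{"dx": 0.5,"dy": 0.2,"dz": 1,"ax": 0.1,"ay": 0,"az": 0},{"dx": 0.5,"dy": 0.2,"dz": 0.9,"ax": 0,"ay": 0,"az": 0},{"dx": 0.5,"dy": 0.2,"dz": 0.7,"ax": 0,"ay": 0,"az": 0},{"dx": 0.3,"dy": 0.1,"dz": 0.4,"ax": 0,"ay": 0,"az": 0}]'

```text
t: 10.48
position: [0.5925, -0.0772, 0.4118]
tcp_rot: [-86.9, 89.6, -169.0]
contact_force: [-0.5, 0.5, -1.1]
width: 0.649
```

arm_command --plan '[{"dx": 0.2,"dy": 0,"dz": 0.1,"ax": 0,"ay": 0,"az": 0},{"dx": 0,"dy": 0,"dz": 0,"ax": 0,"ay": 0,"az": 0}]'

```text
t: 10.65
position: [0.5927, -0.0815, 0.4047]
tcp_rot: [-91.7, 89.4, -174.0]
contact_force: [0.7, -0.6, -0.2]
width: 0.649
```

```bash
python3 -c "
from h import *
import cv2
go((.112,0.002,.106))
i=imaging.grab_frame('scene')[:,:,::-1]
cv2.imwrite('pics/s9.png',cv2.resize(i[100:270,200:380],None,fx=3.3,fy=3.3,interpolation=2))
i=imaging.grab_frame('top')[:,:,::-1]
cv2.imwrite('pics/t9.png',i)
"
```

```text
t 10.65 w 0.649 F [ 0.7 -0.6 -0.2] grasp rig mm [104.   23.9 224.3]
shift mm [118.2   7.5  21.8] units [5.91 0.38 1.09] turn deg [-0.55 -0.02  0.6 ] units [-0.14 -0.01  0.15]
```

View pics/s9.png

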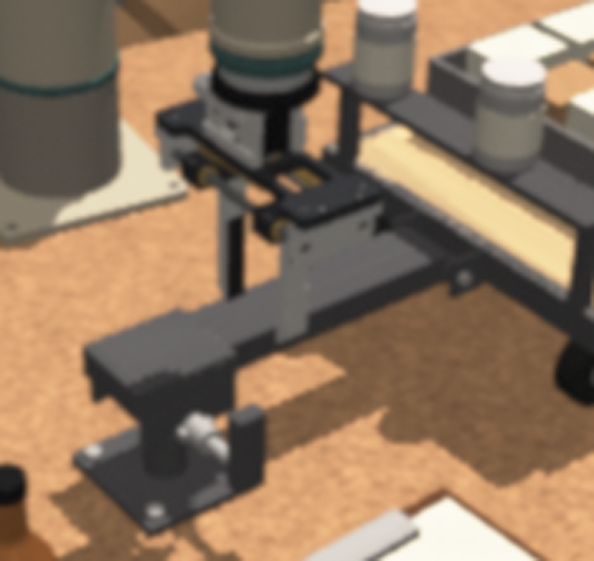

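View pics/t9.png

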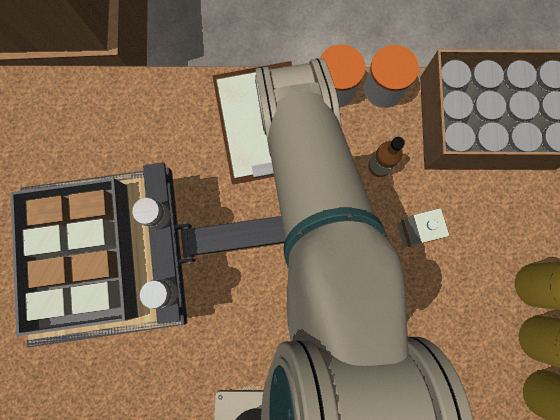

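Both tins are upright on the rail, at about (147,211) and (153,293) in the top view. The gripper is behind and above the latch block. Aligning laterally first.

arm_command --plan '[{"dx": 0.6,"dy": 0.35,"dz": 0.8,"ax": -0.1,"ay": 0,"az": 0.15},{"dx": 0.6,"dy": 0.05,"dz": 0.2,"ax": 0,"ay": 0,"az": 0},{"dx": 0.3,"dy": 0,"dz": 0,"ax": 0,"ay": 0,"az": 0},{"dx": 0,"dy": 0,"dz": 0,"ax": 0,"ay": 0,"az": 0}]'

```text
t: 11.08
position: [0.604, -0.0938, 0.3778]
tcp_rot: [104.2, 89.6, 22.8]
contact_force: [0.2, 0.0, 0.4]
width: 0.651
```

```bash
python3 -c "
from h import *
import cv2
go((.112,0.002,.106))
i=imaging.grab_frame('scene')[:,:,::-1]
cv2.imwrite('pics/s10.png',cv2.resize(i[100:270,200:380],None,fx=3.3,fy=3.3,interpolation=2))
s,p,R=pose()
for l in(.199,):
  for y in(.0305+.006,-.0305-.006): print((proj('scene',p+R.apply([l,y,0]))-[200,100])*3.3)
print((proj('scene',r2w((.112,0,.135)))-[200,100])*3.3)
"
```

```text
t 11.08 w 0.651 F [0.2 0.  0.4] grasp rig mm [116.7  10.4 197.4]
shift mm [91.3 -4.1  8.2] units [ 4.57 -0.2   0.41] turn deg [ 0.34 -0.11 -0.42] units [ 0.08 -0.03 -0.11]
[283.81767065 384.87351467]
[223.74878907 338.14496766]
[236.89185853 411.28818198]
```

View pics/s10.png

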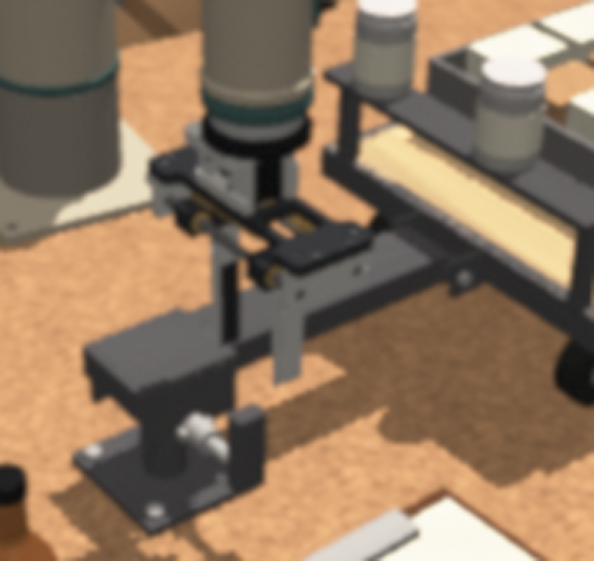

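arm_command --plan '[{"dx": 0.3,"dy": -0.15,"dz": 0.4,"ax": 0.05,"ay": 0,"az": -0.1},{"dx": 0.3,"dy": 0,"dz": 0,"ax": 0,"ay": 0,"az": 0},{"dx": 0.3,"dy": 0,"dz": 0,"ax": 0,"ay": 0,"az": 0},{"dx": 0,"dy": 0,"dz": 0,"ax": 0,"ay": 0,"az": 0}]'

```text
t: 11.47
position: [0.602, -0.1002, 0.3603]
tcp_rot: [140.3, 89.8, 58.8]
contact_force: [0.2, 1.1, 0.1]
width: 0.651
```

```bash
python3 -c "
from h import *
import cv2
go((.114,0.003,.106))
"
```

```text
t 11.47 w 0.651 F [0.2 1.1 0.1] grasp rig mm [112.7   4.4 179.9]
shift mm [73.9  1.5  1.2] units [3.7  0.07 0.06] turn deg [ 0.29 -0.13 -0.1 ] units [ 0.07 -0.03 -0.03]
```

arm_command --plan '[{"dx": 0.6,"dy": 0.05,"dz": 0.05,"ax": 0.05,"ay": 0,"az": 0},{"dx": 0.6,"dy": 0,"dz": 0,"ax": 0,"ay": 0,"az": 0},{"dx": 0.3,"dy": 0,"dz": 0,"ax": 0,"ay": 0,"az": 0},{"dx": 0,"dy": 0,"dz": 0,"ax": 0,"ay": 0,"az": 0}]'

```text
t: 11.8
position: [0.6033, -0.1007, 0.3277]
tcp_rot: [132.3, 89.8, 50.6]
contact_force: [-0.1, 0.2, 0.3]
width: 0.647
```

```bash
python3 -c "
from h import *
import cv2
go((.114,0.003,.106))
i=imaging.grab_frame('scene')[:,:,::-1]
cv2.imwrite('pics/s11.png',cv2.resize(i[120:270,200:350],None,fx=4,fy=4,interpolation=2))
"
```

```text
t 11.80 w 0.647 F [-0.1  0.2  0.3] grasp rig mm [114.1   3.7 147.3]
shift mm [41.3  0.2  0.4] units [2.07 0.01 0.02] turn deg [ 0.07 -0.14 -0.15] units [ 0.02 -0.03 -0.04]
```

View pics/s11.png

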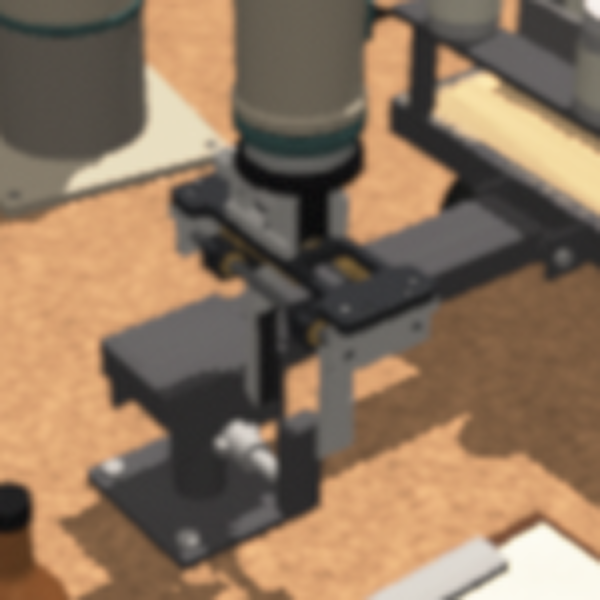

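The block top at (300,420) is midway between the fingertips at (265,400) and (337,450). Descending.

arm_command --plan '[{"dx": 0.5,"dy": 0,"dz": 0,"ax": 0,"ay": 0,"az": -0.04},{"dx": 0.6,"dy": 0,"dz": 0,"ax": 0,"ay": 0,"az": 0},{"dx": 0.6,"dy": 0,"dz": 0,"ax": 0,"ay": 0,"az": 0},{"dx": 0.2,"dy": 0,"dz": 0,"ax": 0,"ay": 0,"az": 0},{"dx": 0,"dy": 0,"dz": 0,"ax": 0,"ay": 0,"az": 0}]'

```text
t: 12.27
position: [0.6039, -0.1004, 0.2868]
tcp_rot: [146.1, 89.9, 64.4]
contact_force: [0.9, -0.5, -0.3]
width: 0.649
```

```bash
python3 -c "
from h import *
import cv2
go((.114,0.003,.106))
i=imaging.grab_frame('scene')[:,:,::-1]
cv2.imwrite('pics/s12.png',cv2.resize(i[120:270,200:350],None,fx=4,fy=4,interpolation=2))
"
```

```text
t 12.27 w 0.649 F [ 0.9 -0.5 -0.3] grasp rig mm [114.6   3.9 106.4]
shift mm [ 0.4 -0.3  0.5] units [ 0.02 -0.02  0.03] turn deg [ 0.07 -0.12 -0.08] units [ 0.02 -0.03 -0.02]
```

View pics/s12.png

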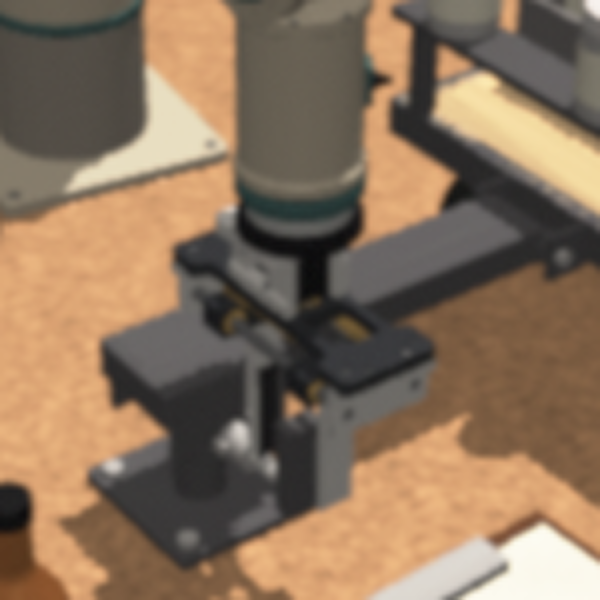

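Fingers are on both sides of the block. Closing with 50 N.

arm_command --plan '[{"dx": 0,"dy": 0,"dz": 0,"ax": 0,"ay": 0,"az": 0},{"dx": 0,"dy": 0,"dz": 0,"ax": 0,"ay": 0,"az": 0},{"dx": 0,"dy": 0,"dz": 0,"ax": 0,"ay": 0,"az": 0},{"dx": 0,"dy": 0,"dz": 0,"ax": 0,"ay": 0,"az": 0},{"dx": 0,"dy": 0,"dz": 0,"ax": 0,"ay": 0,"az": 0}]' --jaw -1 --grip_force 50

```text
t: 12.73
position: [0.6045, -0.1003, 0.2883]
tcp_rot: [115.1, 89.8, 33.4]
contact_force: [-0.4, -0.2, 0.2]
width: 0.33
```

arm_command --plan '[{"dx": 0,"dy": 0,"dz": 0,"ax": 0,"ay": 0,"az": 0},{"dx": 0,"dy": 0,"dz": 0,"ax": 0,"ay": 0,"az": 0},{"dx": 0,"dy": 0,"dz": 0,"ax": 0,"ay": 0,"az": 0}]'

```text
t: 12.98
position: [0.6041, -0.1004, 0.2888]
tcp_rot: [117.4, 89.8, 35.7]
contact_force: [0.3, 0.2, -1.0]
width: 0.188
```

```bash
python3 -c "
from h import *
go((.132,0.003,.106))
"
```

```text
t 12.98 w 0.188 F [ 0.3  0.2 -1. ] grasp rig mm [114.9   3.7 108.4]
shift mm [ 2.4 17.6  0.5] units [0.12 0.88 0.02] turn deg [ 0.07 -0.07 -0.14] units [ 0.02 -0.02 -0.04]
```

arm_command --plan '[{"dx": 0,"dy": 0.25,"dz": 0,"ax": 0,"ay": 0,"az": 0},{"dx": 0,"dy": 0.25,"dz": 0,"ax": 0,"ay": 0,"az": 0},{"dx": 0,"dy": 0.25,"dz": 0,"ax": 0,"ay": 0,"az": 0},{"dx": 0,"dy": 0.2,"dz": 0,"ax": 0,"ay": 0,"az": 0}]'

```text
t: 13.32
position: [0.6179, -0.0984, 0.2887]
tcp_rot: [-93.9, 89.1, -175.7]
contact_force: [-9.7, 0.0, 5.8]
width: 0.189
```

```bash
python3 -c "
from h import *
go((.132,0.003,.108))
"
```

```text
t 13.32 w 0.189 F [-9.7  0.   5.8] grasp rig mm [125.6   3.7 108.3]
shift mm [0.2 3.6 0.5] units [0.01 0.18 0.03] turn deg [ 0.03 -0.06  0.89] units [ 0.01 -0.02  0.22]
```

arm_command --plan '[{"dx": -0.02,"dy": 0.25,"dz": 0,"ax": 0,"ay": 0,"az": 0.2},{"dx": 0,"dy": 0.2,"dz": 0,"ax": 0,"ay": 0,"az": 0.1},{"dx": 0,"dy": 0.15,"dz": 0,"ax": 0,"ay": 0,"az": 0.1}]'

```text
t: 13.57
position: [0.6239, -0.0975, 0.2887]
tcp_rot: [-94.5, 89.5, -176.3]
contact_force: [-12.2, -0.8, 11.3]
width: 0.188
```

```bash
python3 -c "
from h import *
go((.132,0.003,.108))
"
```

```text
t 13.57 w 0.188 F [-12.2  -0.8  11.3] grasp rig mm [132.8   3.7 108.3]
shift mm [ 0.3 -2.5  0.6] units [ 0.01 -0.12  0.03] turn deg [-0.01 -0.04  0.53] units [-0.   -0.01  0.13]
```

arm_command --plan '[{"dx": -0.3,"dy": 0.06,"dz": -0.15,"ax": 0,"ay": -0.25,"az": 0.1},{"dx": -0.45,"dy": 0.08,"dz": -0.27,"ax": 0,"ay": -0.43,"az": 0.05},{"dx": -0.45,"dy": 0.08,"dz": -0.27,"ax": 0,"ay": -0.43,"az": 0.05},{"dx": -0.45,"dy": 0.08,"dz": -0.27,"ax": 0,"ay": -0.43,"az": 0.05}]'

```text
t: 13.9
position: [0.6165, -0.0786, 0.3123]
tcp_rot: [-15.4, 83.8, -97.4]
contact_force: [-7.3, -2.1, -4.0]
width: 0.194
```

```bash
cat >> h.py <<'E'
def arc(th):
    y,z=.0037-.280,.1083-.110
    c,s=np.cos(th),np.sin(th)
    # -y -> +z : angle th
    return (.132,.280+c*y+s*z,.110-s*y+c*z)
E
python3 -c "
from h import *
s,p,R=pose();g=w2r(p+R.apply([ctrl.grasp_offset,0,0]));th=np.arctan2(g[2]-.110,.280-g[1])+.006
x=R.apply([1,0,0]);print('theta from pos',th,'tool tilt',np.arccos(-x[2]))
go(arc(th),th)
"
```

```text
theta from pos 0.08914995244213673 tool tilt 0.10795224842052802
t 13.90 w 0.194 F [-7.3 -2.1 -4. ] grasp rig mm [124.7   4.5 133. ]
shift mm [-0.1  2.1  2.6] units [-0.    0.11  0.13] turn deg [-0.1   0.85  1.66] units [-0.03  0.21  0.42]
```

```bash
python3 -c "
from h import *
import cv2
i=imaging.grab_frame('scene')[:,:,::-1]
cv2.imwrite('pics/s13.png',cv2.resize(i[120:270,200:350],None,fx=4,fy=4,interpolation=2))
"
```

```text
(no output)
```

View pics/s13.png

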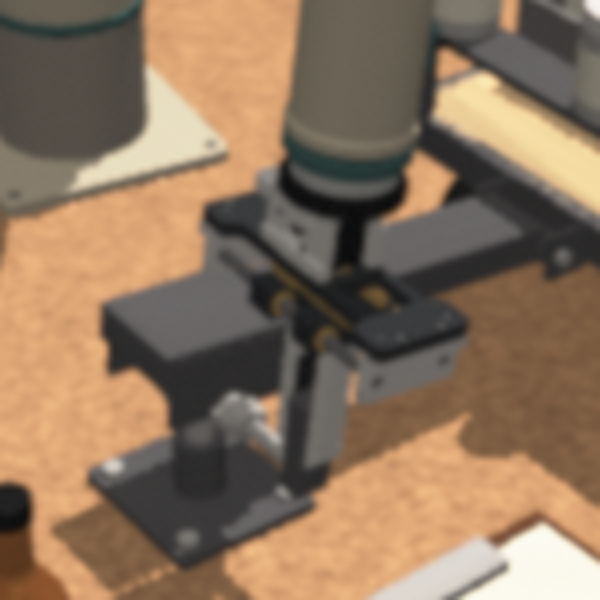

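The coupler head has risen: its corner went from (105,345) to (105,310) in the crop, and the block is still gripped. Continuing along the arc.

arm_command --plan '[{"dx": -0.45,"dy": 0.12,"dz": -0.22,"ax": 0,"ay": -0.33,"az": 0.15},{"dx": -0.45,"dy": 0.12,"dz": -0.22,"ax": 0,"ay": -0.33,"az": 0.15},{"dx": -0.45,"dy": 0.1,"dz": -0.22,"ax": 0,"ay": -0.36,"az": 0.1},{"dx": -0.45,"dy": 0.1,"dz": -0.22,"ax": 0,"ay": -0.36,"az": 0.1}]' --grip_force 60

```text
t: 14.28
position: [0.6142, -0.0565, 0.3397]
tcp_rot: [-6.2, 78.2, -88.1]
contact_force: [-8.5, -2.0, -5.3]
width: 0.193
```

```bash
cat > st.py <<'E'
from h import *
s,p,R=pose();g=w2r(p+R.apply([ctrl.grasp_offset,0,0]));th=np.arctan2(g[2]-.110,.280-g[1])+.006
x=R.apply([1,0,0]);print('theta from pos',th,'tool tilt',np.arccos(-x[2]), 'radius',np.hypot(g[2]-.11,.28-g[1]),'tq',np.round(s['ft_torque'],2),'qv',np.abs(s['qvel']).max())
go(arc(th),th)
E
python3 st.py
```

```text
theta from pos 0.19921524955656192 tool tilt 0.20665071060758955 radius 0.27649843596211715 tq [ 0.63 -0.01  0.01] qv 16.771200892406135
t 14.28 w 0.193 F [-8.5 -2.  -5.3] grasp rig mm [126.7   8.6 163.1]
shift mm [-0.   1.2  0.9] units [-0.    0.06  0.05] turn deg [0.03 0.36 1.29] units [0.01 0.09 0.32]
```

arm_command --plan '[{"dx": -0.45,"dy": 0.08,"dz": -0.24,"ax": 0,"ay": -0.38,"az": 0.15},{"dx": -0.45,"dy": 0.08,"dz": -0.24,"ax": 0,"ay": -0.38,"az": 0.15},{"dx": -0.45,"dy": 0.08,"dz": -0.24,"ax": 0,"ay": -0.38,"az": 0.1},{"dx": -0.45,"dy": 0.08,"dz": -0.24,"ax": 0,"ay": -0.38,"az": 0.1},{"dx": -0.45,"dy": 0.08,"dz": -0.24,"ax": 0,"ay": -0.38,"az": 0.1}]'

```text
t: 14.7
position: [0.6072, -0.0237, 0.3693]
tcp_rot: [-2.8, 70.3, -84.7]
contact_force: [-9.2, -3.3, -2.8]
width: 0.189
```

```bash
python3 st.py
```

```text
theta from pos 0.33537561402130034 tool tilt 0.34372614077682584 radius 0.27664892613884856 tq [0.79 0.25 0.  ] qv 18.665285149507913
t 14.70 w 0.189 F [-9.2 -3.3 -2.8] grasp rig mm [125.4  18.2 199.5]
shift mm [-0.   3.5  1.1] units [-0.    0.17  0.05] turn deg [0.05 0.45 0.99] units [0.01 0.11 0.25]
```

arm_command --plan '[{"dx": -0.45,"dy": 0.06,"dz": -0.24,"ax": 0,"ay": -0.36,"az": 0.1},{"dx": -0.45,"dy": 0.06,"dz": -0.24,"ax": 0,"ay": -0.36,"az": 0.1},{"dx": -0.4,"dy": 0.04,"dz": -0.2,"ax": 0,"ay": -0.3,"az": 0.1},{"dx": -0.25,"dy": 0.04,"dz": -0.12,"ax": 0,"ay": -0.2,"az": 0.05},{"dx": -0.1,"dy": 0.03,"dz": -0.05,"ax": 0,"ay": -0.08,"az": 0.05}]'

```text
t: 15.12
position: [0.6, 0.0025, 0.3889]
tcp_rot: [-2.2, 64.6, -84.0]
contact_force: [-7.1, -4.1, -2.8]
width: 0.189
```

arm_command --plan '[{"dx": -0.03,"dy": 0.03,"dz": 0,"ax": 0,"ay": 0,"az": 0},{"dx": -0.02,"dy": 0.02,"dz": 0,"ax": 0,"ay": 0,"az": 0},{"dx": -0.02,"dy": 0.02,"dz": 0,"ax": 0,"ay": 0,"az": 0}]'

```text
t: 15.37
position: [0.5986, 0.002, 0.388]
tcp_rot: [-3.2, 64.5, -85.1]
contact_force: [-5.8, -2.7, -2.1]
width: 0.188
```

```bash
python3 st.py; python3 -c "
from h import *
import cv2
for n in('top','scene'):
  i=imaging.grab_frame(n)[:,:,::-1]
  cv2.imwrite(f'pics/{n}14.png',i)
"
```

```text
theta from pos 0.43490135701701094 tool tilt 0.4442716048102836 radius 0.27683501885211725 tq [ 0.81 -0.73  0.39] qv 0.7518608045745605
t 15.37 w 0.188 F [-5.8 -2.7 -2.1] grasp rig mm [119.2  28.2 225.1]
shift mm [-0.2  8.3  1.1] units [-0.01  0.41  0.05] turn deg [0.19 0.5  1.44] units [0.05 0.12 0.36]
```

View pics/scene14.png

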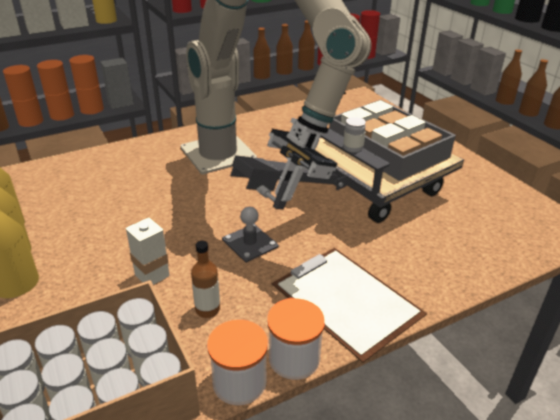

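View pics/top14.png

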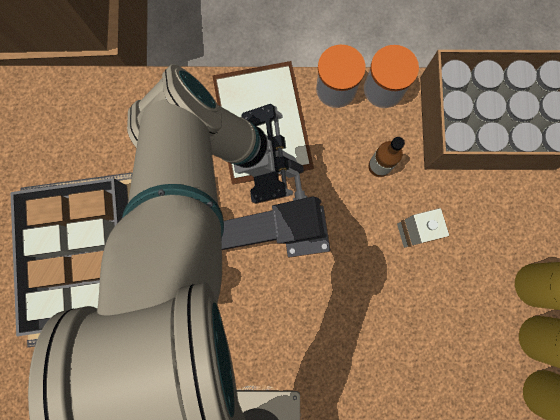

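arm_command --plan '[{"dx": -0.03,"dy": 0,"dz": 0,"ax": 0,"ay": 0,"az": 0},{"dx": -0.02,"dy": 0,"dz": 0,"ax": 0,"ay": 0,"az": 0},{"dx": -0.02,"dy": 0,"dz": 0,"ax": 0,"ay": 0,"az": 0}]'

```text
t: 15.72
position: [0.5976, 0.0015, 0.3875]
tcp_rot: [-3.6, 64.6, -85.5]
contact_force: [-5.2, -2.7, -2.0]
width: 0.19
```

```bash
python3 st.py; python3 -c "
from h import *
import cv2
i=imaging.grab_frame('scene')[:,:,::-1]
cv2.imwrite('pics/s15.png',cv2.resize(i[80:260,210:410],None,fx=3.3,fy=3.3,interpolation=2))
"; python3 st.py
```

```text
theta from pos 0.4324972213837766 tool tilt 0.4433228346070193 radius 0.27680261760218416 tq [ 0.78 -0.96  0.49] qv 0.4632892614760076
t 15.72 w 0.190 F [-5.2 -2.7 -2. ] grasp rig mm [117.6  28.  224.5]
shift mm [-0.3  9.4  1.3] units [-0.01  0.47  0.07] turn deg [0.2  0.57 1.59] units [0.05 0.14 0.4 ]
theta from pos 0.43229687260732125 tool tilt 0.4432884335218534 radius 0.27680599707094117 tq [ 0.87 -0.95  0.49] qv 0.14426822674299833
t 15.77 w 0.192 F [-6.  -4.3 -2.8] grasp rig mm [117.5  28.  224.5]
shift mm [-0.3  9.5  1.4] units [-0.01  0.47  0.07] turn deg [0.2  0.58 1.6 ] units [0.05 0.15 0.4 ]
```

View pics/s15.png

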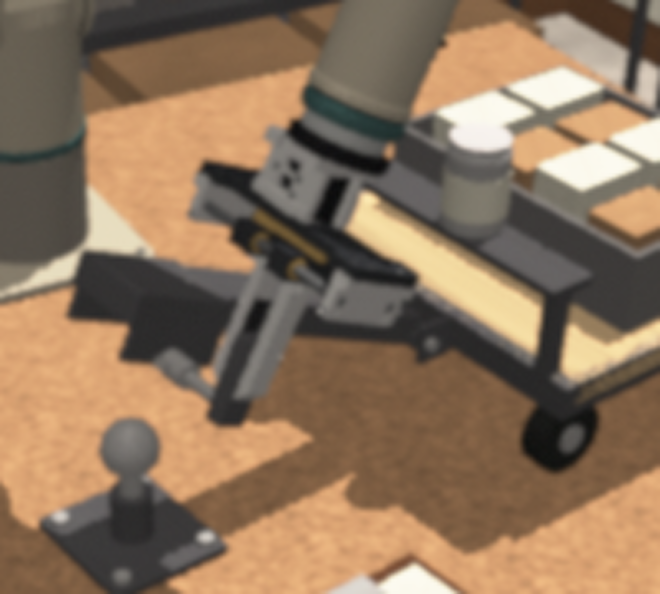

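The tongue is held still at about 0.43 rad, the ball is exposed at (130,450) in the crop, and the tin is upright on the rail at (477,180). Handing in.

```bash
python3 -c "
from rig import ctrl
print(ctrl.job_done())"
```

```text
the job is handed in; nothing more can be done
None
```

I moved the tin onto the rail, pulled the latch, and handed the job in with the gripper still holding the tongue up. The hand-in gave no verdict.

- **Tin:** it was released at about rig (52, 311), 2 mm off the rail's centre line. It still stood upright and untouched in the last picture.
- **Latch:** I gripped the latch block and pulled it out about 18 mm with the tongue down (about 12 N on the tool). It eased back to about 10 mm as the lift began, and to under 5 mm once the coupler was above the ball.
- **Tongue:** after the lift it was held at 0.43 rad by the tool position, which is about 11.7 cm at the coupler, and it was nearly still. The gripper reading of about 18 mm matches the block's thickness, so the block was still held. The job was handed in at about 15.8 s of the 45 s.

**Not confirmed:**
- In the last pictures the arm hid the mate tin. It was in place in the earlier views, and nothing in the forces suggested the arm touched it. The carton and the bottle showed no movement in either view.
- The tongue is held only by the latch block, so the final check passes only if contact with the latch counts as contact with the tongue.

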